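Start a reading on the portable photometer

ROBOT

A 6-joint arm with a two-finger parallel gripper is mounted at the origin on the work surface. World frame = base frame: x ahead of the robot, y to its left, z up, the work surface at z = 0. Lengths are in mm, angles in rad, forces in N, time in s.
With the tool pointing down it reaches from about 275 to 750 mm from the base axis. Payload 10.2 kg.
Tool frame: the origin (TCP) lies midway between the tips of the shut fingers; the grasp point (between the pads) lies 19 mm behind it; z points along the fingers, y is the line along which they close (so a half turn about z gives the same grasp; the last joint's range is limited). The gripper opens to 85 mm and grips with 20 to 120 N. Pads are 22 mm wide; open, the fingers measure 114 mm over their backs; the gripper's body (76 mm by 85 mm) begins 54 mm behind the grasp point. The pads swing forward as they close: fully open they stand 13 mm farther back than shut.
Start: joints at [-1.487, 0.313, 1.498, -0, 1.331, -0.223], TCP at [158.542, -500.495, 231.294] pointing down, gripper open.
Joint ranges: [-2.94, 2.94], [-0.97, 2.17], [0.19, 2.56], [-1.23, 4.37], [0.02, 3.11], [-2.88, 2.88]. Speed limits (rad/s): [2.39, 2.39, 3.01, 3.14, 3.14, 3.14].

INTERFACE

Orientations are given as a unit quaternion [w, x, y, z].
In Python, from rig import ctrl gives the robot as it stands.
- The arm moves only by the tool send_rows, never from a script. Its argument "targets" is a list of rows, each a list of 7 numbers: the closure, from -1 (fully open) to 1 (shut), so that 0 is half open, then the shift along the tool's x, y, z in m, then the turn, a rotation vector about the tool's x, y, z in rad. In form: [[claw, dx, dy, dz, ax, ay, az], ...]. A call has exactly 10 rows; each row shifts and turns the commanded pose from where the row before left it, along the tool's axes as they then stand; what a row does not reach is not made up. A row lasts 1/8 s, in which the tool goes at most 62.5 mm and 10.7 degrees, less where a joint would pass 70% of its speed; a pose out of reach is approached as far as the arm can. A call with a gripper value outside its range is refused whole. The fingers move at their own pace and stop on an object; "squeeze" is the grip in N (left out, the last holds). Time passes only in rows, so rows that do not move let the fingers close, or fill a call up. It gives the time, the measured TCP pose, the force, the opening and the grip force at its end, in the units of the state.
- ctrl.sense(): the state, without advancing time (a new reading comes with each control period).
- ctrl.capture(name): name is "side" or "top"; returns a dict with "img" (400x640x3 uint8, red, green, blue), "camera_matrix" (3x3 intrinsics, pixels), "k1" (the pictures are not rectified: a ray, as slopes to the right and down, at radius r is drawn at 1 + k1 r^2 times it, then the intrinsics apply), "R" (3x3) and "t" (3): a world point X has camera coordinates R X + t. Camera axes: x right, y down, z forward; pixel columns grow to the right and rows downward; lengths in mm; the calibration is good to about 2 mm. A picture is of the moment at which its call begins. There is no depth.
- ctrl.finish_job(): hands the job in; it is judged then, once.
Trained networks look in a picture, given as the dict that the camera call returned (one of the last four; its "shot" number tells which), for a name from the list of things; names that differ only in an ending like _2 or _b are one class to them, and where a whole thing is asked for, a point or a joint stands for the part that bears it (a point fixed in the world has none). Each returns a list of dicts, best first, with "score" (0 to 1); they miss things now and then, are a little off and sometimes report something else, mostly with a low value. They report only what shows in the picture. A call takes as long as a camera call.
- ctrl.boxes_of(query, picture): "extent" ([left, top, width, height] in pixels, round what is visible of it).
- ctrl.landmark_of(query, picture): "point" ([column, row] in pixels: a listed point, or the origin of a listed thing).
The state is a dict: "time_s": time; "joints": joint angles; "dq": joint speeds; "tau": joint torques, N m; "eef_pos": TCP position; "ee_rot": TCP orientation; "force": force on the tool from outside, world axes, zero at the start; "wrist_torque": the same for the moment, N m; "grip_width": opening from 0.0 (shut) to 1.0 (fully open); "grip_force": force on a finger pad.
Only numpy, scipy, OpenCV 4.12 (cv2) and the standard library are available. Lean on these libraries where they do the work, as an engineer would, in place of code of your own. Each camera call takes 0.05 s, during which the arm holds its last target. There are 200 camera calls.

TASK

Start a reading on the photometer with the fingertips, in this order: press the far end of the power rocker right down so that it stays on, push the raised sample cover down until it is fully shut, then press the wide bar key fully down and let it come up again. Do not press the round or the square key, lift nothing, and leave every loose thing around it standing where it is.

Things in the scene. Friction and masses are not known exactly. Their poses are not given: they have to be found in the camera images.
- photometer: Portable photometer, a fixed black case 260 (x) x 360 (y) x 100 mm high; flat metal top panel. Origin: centre of its underside; x axis to its far edge (away from the robot), y left, z up; turned by up to 15 degrees. On the panel, front row from the left: power rocker, then three keys 65 mm apart; far left the flat display, far right the sample cover.
- rocker (a joint): Power rocker, a black bar 56 mm long (photometer x) x 26 mm wide that tips about a pivot across its middle, in a low grey frame. -0.2 rad = off (near end down, far end raised, as at the start), +0.2 = on (far end down). It stays where it is left; a press of about 1 to 3 N on the far half, near the point rocker_far, tips it.
- rocker_far (a point): Point on the rocker's top face where to press it on, 21 mm beyond the pivot and 7 mm short of the far end; it moves with the rocker, and lies about 122 mm above the bench when off, 114 mm when on. Its z axis is the rocker's top normal.
- cover (a joint): Sample cover, a black plate 90 x 90 x 8 mm hinged along its far edge. 0 = shut flat (top face 110 mm above the bench), grows as its near edge rises; it starts 0.55 to 0.9 rad open. A stiff hinge holds it wherever it is left; it yields to a push of 1 to 4 N and stops dead at 0.
- cover_hinge (a point): Middle of the cover's hinge line, 102 mm above the bench; does not move. The hinge line runs along the photometer's y axis, and the plate reaches 90 mm from it towards the photometer's -x (the near side), 45 mm to either side.
- cover_mid (a point): Middle of the cover's top face, 45 mm from the hinge line; moves with the cover. z axis: the top face's normal.
- bar_key (a joint): The wide bar key, to be pressed last. 0 = up, 0.006 = fully down (m). A spring pushes back: 1.5 N to start, 5 N fully down; it springs up when let go.
- bar_key_top (a point): Middle of the top of the wide bar key, a white bar 18 (x) x 44 mm (y) in a black bezel 36 x 56 x 6 mm. Its top is 14 mm above the panel and 8 mm above its bezel when up. The key bases change places with one another between runs.
- round_key (a joint): Round key, not to be pressed. 0 = up, 0.006 = fully down (m). A spring pushes back: 1.5 N to start, 5 N fully down; it springs up when let go.
- round_key_top (a point): Middle of the top of the white round key, 26 mm across, in a bezel like the bar key's. Its top is 14 mm above the panel and 8 mm above its bezel when up. The key bases change places with one another between runs.
- square_key (a joint): Square key, not to be pressed. 0 = up, 0.006 = fully down (m). A spring pushes back: 1.5 N to start, 5 N fully down; it springs up when let go.
- square_key_top (a point): Middle of the top of the white square key, 20 x 20 mm, in a bezel like the bar key's. Its top is 14 mm above the panel and 8 mm above its bezel when up. The key bases change places with one another between runs.
- vial: Capped glass vial 25 mm across, 52 mm tall, standing loose on the panel between display and cover. A bystander: leave it standing where it is. Origin at the centre of its underside.
- cap: Loose white screw cap, 24 mm across, 12 mm high, lying on the panel behind the key row. A bystander: leave it standing where it is. Origin at the centre of its underside.
- amber_bottle: Amber bottle 64 mm across, 140 mm tall, on the bench beside the photometer. A bystander: leave it standing where it is. Origin at the centre of its underside.
- clear_jar: Clear jar 66 mm across, 100 mm tall, on the bench beside the photometer. A bystander: leave it standing where it is. Origin at the centre of its underside.
- beaker: Open glass beaker 68 mm across, 90 mm tall, on the bench beside the photometer. A bystander: leave it standing where it is. Origin at the centre of its underside.
- tube_rack: Blue tube rack 90 x 180 mm, 90 mm tall with its tubes, on the bench to the left. A bystander: leave it standing where it is. Origin at the centre of its underside.

How it is judged:
By the outcome, as a careful person would: the job done as asked, in the order asked, and still so for the second after the job is handed in, with the robot touching nothing.
It also fails if it takes over 48 s, if anything falls off the work surface, if the arm or the gripper's body presses on something with over 40 N, if the wrist force passes 120 N, or if a joint passes its speed limit or range.

## Working session

There is one attempt and no reset: what is moved stays moved. The work goes in short steps, Python scripts to look and compute and a tool call to move; the robot and the scene stay as the last step left them, time stands still between calls to the robot, and variables do not carry over. Pictures are saved under pics/ and viewed, at most 10 in all, crops included, and the job is handed in when it is done.

Besides the shell and the picture viewer there is one more tool, called after "Call:" by a JSON object that holds its "api" and its "payload", one argument or row to a line. send_rows: Moves the arm, as the interface text tells. Its arguments: {"type":"object","properties":{"targets":{"type":"array"},"squeeze":{"type":"number"}},"required":["targets"]}

```bash
mkdir -p pics; cat > h.py <<'E'
import numpy as np, cv2
from rig import ctrl
def ray(p,c):
    K=c["camera_matrix"];K=np.array(K);R=np.array(c["R"]);t=np.array(c["t"])
    d=np.array([(p[0]-K[0,2])/K[0,0],(p[1]-K[1,2])/K[1,1]]);u=d.copy()
    for _ in range(20): u=d/(1+c["k1"]*(u@u))
    return -R.T@t, R.T@np.array([u[0],u[1],1])
def atz(p,c,z):
    o,d=ray(p,c); return o+d*(z-o[2])/d[2]
def proj(X,c):
    q=np.array(c["R"])@np.array(X,float)+np.array(c["t"]);u=q[:2]/q[2];u=u*(1+c["k1"]*(u@u))
    K=np.array(c["camera_matrix"]);return np.array([K[0,0]*u[0]+K[0,2],K[1,1]*u[1]+K[1,2]])
def tri(p1,c1,p2,c2):
    A=np.zeros((3,3));b=np.zeros(3)
    L=[]
    for p,c in((p1,c1),(p2,c2)):
        o,d=ray(p,c);d/=np.linalg.norm(d);P=np.eye(3)-np.outer(d,d);A+=P;b+=P@o;L.append((P,o))
    X=np.linalg.solve(A,b);return X,[round(float(np.linalg.norm(P@(X-o))),1) for P,o in L]
def save(c,n): cv2.imwrite("pics/"+n,cv2.cvtColor(c["img"],cv2.COLOR_RGB2BGR))
E
python3 - <<'E'
from h import *
np.set_printoptions(precision=1,suppress=True)
a=ctrl.capture("top");b=ctrl.capture("side");save(a,"top.png");save(b,"side.png")
Z=dict(rocker_far=122,cover_hinge=102,cover_mid=None,bar_key_top=114,round_key_top=114,square_key_top=114,vial=100,cap=100,photometer=0,amber_bottle=0,clear_jar=0,beaker=0,tube_rack=0)
for n,z in Z.items():
    r=[ctrl.landmark_of(n,c) for c in(a,b)]
    for q,w in zip(r,"ts"):
        print(n,w,[(np.round(x["point"],1).tolist(),round(x["score"],2)) for x in q[:2]], atz(q[0]["point"],a if w=="t" else b,z) if q and z is not None else "")
    if all(r): print("   tri",*tri(r[0][0]["point"],a,r[1][0]["point"],b))
print(ctrl.sense()); print(-np.array(a["R"]).T@a["t"],-np.array(b["R"]).T@b["t"])
E
```

```text
rocker_far t [([179.2, 188.8], 0.64), ([260.9, 219.0], 0.62)] [565.1 373.3 122. ]
rocker_far s [([306.0, 243.5], 0.64)] [507.1 169.6 122. ]
   tri [499.2 289.1 308.8] [52.1, 52.1]
cover_hinge t [([354.2, 164.0], 0.84), ([470.7, 242.5], 0.65)] [636.1 -44.1 102. ]
cover_hinge s [([300.9, 176.5], 0.68)] [626.  -38.3 102. ]
   tri [634.4 -46.2  90.9] [3.6, 3.6]
cover_mid t [([353.0, 176.0], 0.56)] 
cover_mid s [] 
bar_key_top t [([319.9, 230.5], 0.6)] [473.  36. 114.]
bar_key_top s [([341.0, 214.2], 0.58)] [468.3  44.6 114. ]
   tri [472.3  35.9 101.7] [0.6, 0.6]
round_key_top t [([291.8, 230.5], 0.39)] [471.6 102.9 114. ]
round_key_top s [([328.3, 227.1], 0.39)] [480.8  95.9 114. ]
   tri [474.5 103.  126.2] [2.9, 2.9]
square_key_top t [([293.2, 229.1], 0.65), ([345.5, 233.0], 0.45)] [475.   99.6 114. ]
square_key_top s [([361.4, 124.3], 0.73), ([351.9, 195.5], 0.39)] [ 550.3 -298.2  114. ]
   tri [453.9  65.4 447.7] [26.6, 26.6]
vial t [([318.9, 191.4], 0.45)] [567.4  40.6 100. ]
vial s [([392.7, 147.2], 0.68), ([304.8, 201.8], 0.53)] [ 433.9 -259.3  100. ]
   tri [456.7  22.5 372.2] [
[... 763 characters left out ...]
[364.2, 124.6], 0.71)] [ 582.8 -422.4    0. ]
   tri [ 597.9 -432.2  -13.3] [11.3, 11.3]
tube_rack t [([177.9, 187.5], 0.86), ([314.6, 205.5], 0.65)] [578.7 421.7   0. ]
tube_rack s [([236.2, 342.7], 0.93)] [571.  427.4   0. ]
   tri [577.3 424.7 -11.1] [2.5, 2.5]
{'time_s': 1.4, 'joints': array([-1.5,  0.3,  1.5,  0. ,  1.3, -0.2]), 'dq': array([-0.,  0., -0., -0.,  0.,  0.]), 'tau': array([  0. , -41.2, -26. ,  -0. ,   0. ,   0. ]), 'eef_pos': array([ 158.6, -500.5,  231.3]), 'ee_rot': array([-0. ,  1. ,  0.2,  0. ]), 'force': array([-0.7, -0.1,  0.4]), 'wrist_torque': array([-0.,  0., -0.]), 'grip_force': 0.0, 'grip_width': 1.0018066058699264}
[ 486.8   25.6 1069.6] [ 186.3  764.5 1111.2]
```

```bash
python3 - <<'E'
import cv2
a=cv2.imread("pics/top.png")[140:270,220:420];b=cv2.imread("pics/side.png")[130:290,230:430]
cv2.imwrite("pics/tc.png",cv2.resize(a,None,fx=4,fy=4,interpolation=2));cv2.imwrite("pics/sc.png",cv2.resize(b,None,fx=3.7,fy=3.7,interpolation=2))
E
```

```text
(no output)
```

View pics/tc.png

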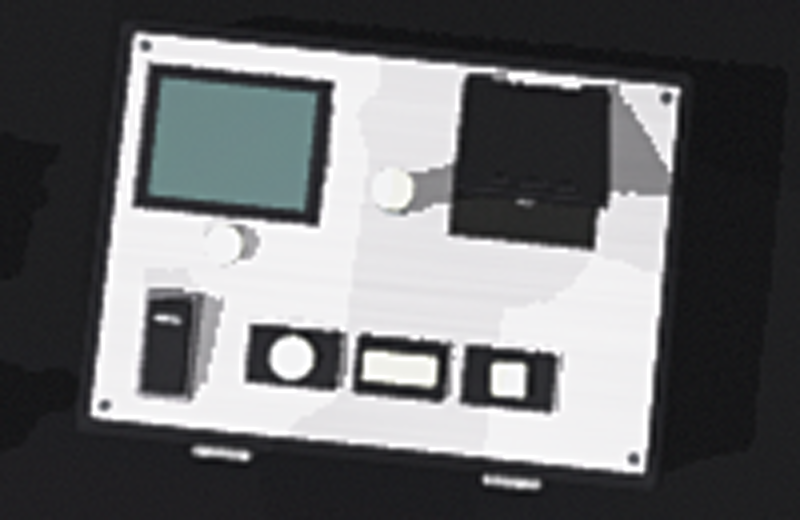

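View pics/sc.png

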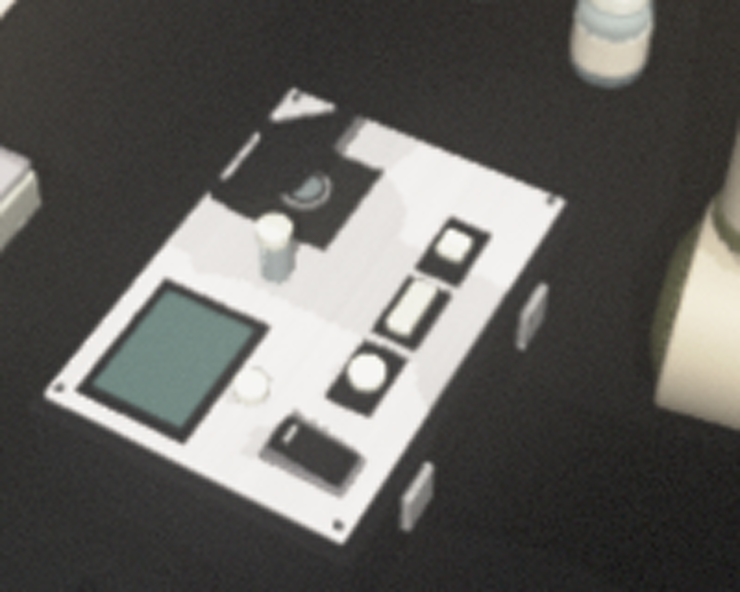

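```bash
cat > m.py <<'E'
from h import *
np.set_printoptions(precision=1,suppress=True)
import pickle
a=ctrl.capture("top");b=ctrl.capture("side")
T=lambda x,y:(220+x/4-.375,140+y/4-.375)
S=lambda x,y:(230+x/3.7-.36,130+y/3.7-.36)
def rep(n,p,z,f,c): X=atz(f(*p),c,z); print(n,X[:2]); return X[:2]
for w,f,c,C in(("top",T,a,[(132,33),(682,85),(648,472),(92,418)]),("side",S,b,[(45,393),(293,88),(565,202),(343,543)])):
    P=np.array([atz(f(*p),c,100)[:2] for p in C]); cen=P.mean(0)  # FL FR NR NL
    xa=P[0]+P[1]-P[2]-P[3]; ya=P[0]+P[3]-P[1]-P[2]
    print(w,P.tolist(),"cen",cen,"yaw",np.round([np.arctan2(xa[1],xa[0]),np.arctan2(-ya[0],ya[1])],3),"size",np.linalg.norm(xa)/2,np.linalg.norm(ya)/2)
for w,f,c,D in(("top",T,a,dict(round=(292,357),bar=(398,369),square=(508,380),rfar_mark=(167,319))),("side",S,b,dict(round=(368,371),bar=(411,305),square=(455,245),rfar_mark=(290,434)))):
    for n,p in D.items(): rep(w+" "+n,p,120 if n[0:2]=='rf' else 114,f,c)
rep("top vial",(393,189),152,T,a);rep("side vial",(274,228),152,S,b);rep("top cap",(228,243),112,T,a)
print("hinge ends top",rep("L",(466,75),108,T,a),rep("R",(610,88),108,T,a)); rep("hinge side",(240,155),105,S,b)
q=ctrl.sense()["ee_rot"]; print([float(v) for v in q],"toolx yaw",2*np.arctan2(q[2],q[1]))
E
python3 m.py
python3 - <<'E'
import cv2
a=cv2.imread("pics/top.png")[150:210,320:385];b=cv2.imread("pics/side.png")[145:205,275:345]
h=cv2.hconcat([cv2.resize(a,(390,360),interpolation=2),cv2.resize(b,(390,360),interpolation=2)])
h=(255*(h/255.)**.5).astype('uint8');cv2.imwrite("pics/cov.png",h)
E
```

```text
top [[671.2285034549701, 205.31573750720804], [645.917224388543, -132.13692032206853], [410.59417836402196, -113.71719494781388], [436.2167331913929, 221.7557838653254]] cen [541.   45.3] yaw [-0.1 -0.1] size 235.8124483026672 337.42523908479404
side [[672.0392185658809, 204.9285337012842], [646.6278518143529, -130.70671867687952], [410.7390205532139, -109.47099523851216], [437.19493043592803, 224.79487291031307]] cen [541.7  47.4] yaw [-0.1 -0.1] size 236.26206278491816 335.953019657797
top round [475.5 101. ]
top bar [469.7  37.8]
top square [464.4 -27.8]
top rfar_mark [496.5 175.2]
side round [475.3 103. ]
side bar [471.7  38.5]
side square [465. -25.]
side rfar_mark [498.8 175.4]
top vial [573.5  42.3]
side vial [574.7  44.3]
top cap [542.8 141.3]
L [648.    0.4]
R [641.8 -87.1]
hinge ends top [648.    0.4] [641.8 -87.1]
hinge side [649.4 -45.2]
[-1.2581619391809955e-06, 0.9882613419258522, 0.15277277248723084, 6.3163208497753576e-06] toolx yaw 0.3067467519925453
```

View pics/cov.png

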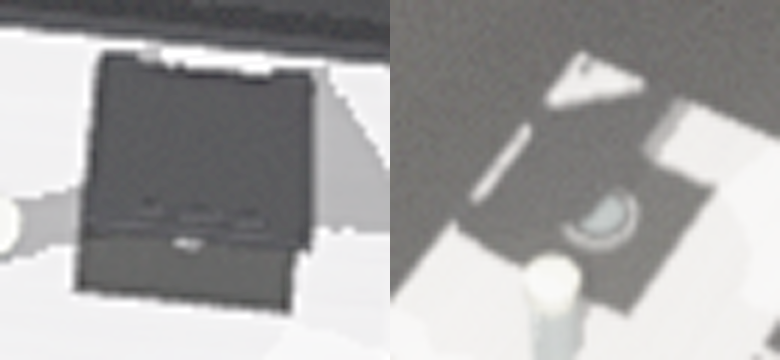

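Both views agree with each other and with the given sizes. The top crop shows the rocker at (172,342), then the round, bar and square keys at (292,357), (398,369) and (508,380). The cover hinge runs from (466,75) to (610,88), and the cover is open about 0.55–0.6 rad. The photometer centre is near (541,46), yaw −0.075. Next I move above rocker_far at about (503,175).

Call:
{"api": "send_rows", "payload": {
  "targets": [
    [1, 0, 0, 0, 0, 0, 0.1275],
    [1, 0, 0, 0, 0, 0, 0.1275],
    [1, 0, 0, 0, 0, 0, 0.127],
    [1, 0.0172, -0.0411, 0, 0, 0, 0],
    [1, 0.0172, -0.0411, 0, 0, 0, 0],
    [1, 0.0172, -0.0411, 0, 0, 0, 0],
    [1, 0.0172, -0.0411, 0, 0, 0, 0],
    [1, 0.0172, -0.0411, 0, 0, 0, 0],
    [1, 0.0172, -0.0411, 0, 0, 0, 0],
    [1, 0.0172, -0.0411, 0, 0, 0, 0]
  ],
  "squeeze": 20
}}

```text
time_s: 2.75
eef_pos: [300.7, -221.4, 231.5]
ee_rot: [0.0, 0.999, -0.038, 0.0]
force: [0.9, 0.1, 0.7]
grip_width: 0.001
grip_force: 0.0
```

Call:
{"api": "send_rows", "payload": {
  "targets": [
    [1, 0.0172, -0.0411, 0, 0, 0, 0],
    [1, 0.0172, -0.0411, 0, 0, 0, 0],
    [1, 0.0172, -0.0411, 0, 0, 0, 0],
    [1, 0.0172, -0.0411, 0, 0, 0, 0],
    [1, 0.0172, -0.0411, 0, 0, 0, 0],
    [1, 0.0172, -0.0411, 0, 0, 0, 0],
    [1, 0.0172, -0.0411, 0, 0, 0, 0],
    [1, 0.0172, -0.0411, 0.02, 0, 0, 0],
    [1, 0.0172, -0.0411, 0.03, 0, 0, 0],
    [1, 0.0172, -0.0411, 0.03, 0, 0, 0]
  ]
}}

```text
time_s: 4.0
eef_pos: [503.2, 175.7, 150.5]
ee_rot: [-0.0, 0.999, -0.038, 0.0]
force: [-0.0, -0.4, -0.2]
grip_width: 0.001
grip_force: 0.0
```

```bash
python3 - <<'E'
from h import *
a=ctrl.capture("top");b=ctrl.capture("side")
h=cv2.hconcat([cv2.resize(a["img"][170:250,230:310],(400,400),interpolation=2),cv2.resize(b["img"][190:270,270:350],(400,400),interpolation=2)])
cv2.imwrite("pics/r1.png",cv2.cvtColor((255*(h/255.)**.6).astype('uint8'),4))
print(proj([503.2,175.7,150.5],b),proj([503.2,175.7,122],b))
E
```

```text
[306.035661   239.25693756] [306.32936869 245.94503267]
```

View pics/r1.png

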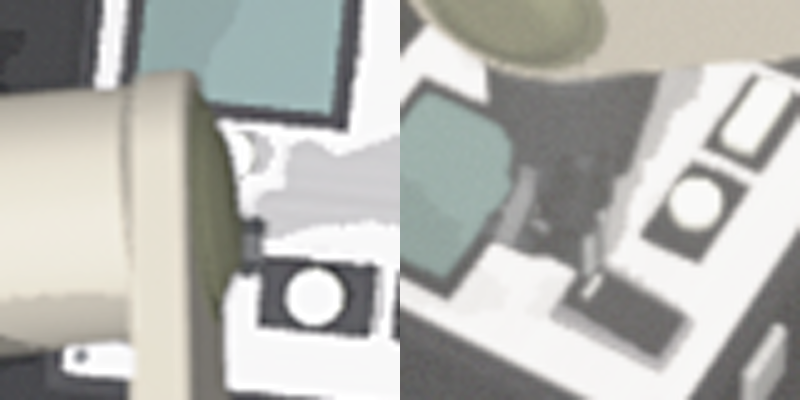

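The side crop shows the fingertip just above the far end of the rocker, beside its white mark at about (593,285). I press down slowly.

Call:
{"api": "send_rows", "payload": {
  "targets": [
    [1, 0, 0, 0.012, 0, 0, 0],
    [1, 0, 0, 0.01, 0, 0, 0],
    [1, 0, 0, 0.002, 0, 0, 0],
    [1, 0, 0, 0.002, 0, 0, 0],
    [1, 0, 0, 0.002, 0, 0, 0],
    [1, 0, 0, 0.002, 0, 0, 0],
    [1, 0, 0, 0.002, 0, 0, 0],
    [1, 0, 0, 0.001, 0, 0, 0],
    [1, 0, 0, 0.001, 0, 0, 0],
    [1, 0, 0, 0, 0, 0, 0]
  ]
}}

```text
time_s: 5.35
eef_pos: [502.9, 174.3, 117.5]
ee_rot: [-0.0, 0.999, -0.038, 0.0]
force: [2.0, -1.1, 3.1]
grip_width: -0.004
grip_force: 1.4
```

Call:
{"api": "send_rows", "payload": {
  "targets": [
    [1, 0, 0, 0.001, 0, 0, 0],
    [1, 0, 0, 0, 0, 0, 0],
    [1, 0, 0, 0.001, 0, 0, 0],
    [1, 0, 0, 0, 0, 0, 0],
    [1, 0, 0, 0.001, 0, 0, 0],
    [1, 0, 0, 0, 0, 0, 0],
    [1, 0, 0, 0, 0, 0, 0],
    [1, 0, 0, 0, 0, 0, 0],
    [1, 0, 0, 0, 0, 0, 0],
    [1, 0, 0, 0, 0, 0, 0]
  ]
}}

```text
time_s: 6.6
eef_pos: [504.0, 174.2, 115.3]
ee_rot: [-0.0, 0.999, -0.038, 0.002]
force: [6.8, -0.8, 7.7]
grip_width: 0.001
grip_force: 4.2
```

Call:
{"api": "send_rows", "payload": {
  "targets": [
    [1, 0, 0, 0.0015, 0, 0, 0],
    [1, 0, 0, 0, 0, 0, 0],
    [1, 0, 0, -0.005, 0, 0, 0],
    [1, 0, 0, -0.03, 0, 0, 0],
    [1, 0, 0, -0.04, 0, 0, 0],
    [1, 0.01, 0.04, -0.01, 0, 0, 0],
    [1, 0.01, 0.04, 0, 0, 0, 0],
    [1, 0.01, 0.04, 0, 0, 0, 0],
    [1, 0, 0, 0, 0, 0, 0],
    [1, 0, 0, 0, 0, 0, 0]
  ]
}}

```text
time_s: 7.85
eef_pos: [522.8, 53.0, 197.2]
ee_rot: [-0.0, 0.999, -0.038, -0.001]
force: [-0.3, 0.1, 0.7]
grip_width: -0.001
grip_force: 0.0
```

```bash
python3 - <<'E'
from h import *
a=ctrl.capture("top");b=ctrl.capture("side");s0=cv2.cvtColor(cv2.imread("pics/side.png"),4)
f=lambda c,y,x:cv2.resize(c[y:y+40,x:x+40],(400,400),interpolation=2)
h=cv2.hconcat([f(s0,230,290),f(b["img"],230,290)])
cv2.imwrite("pics/r2.png",cv2.cvtColor((255*(h/255.)**.6).astype('uint8'),4))
E
```

```text
(no output)
```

View pics/r2.png

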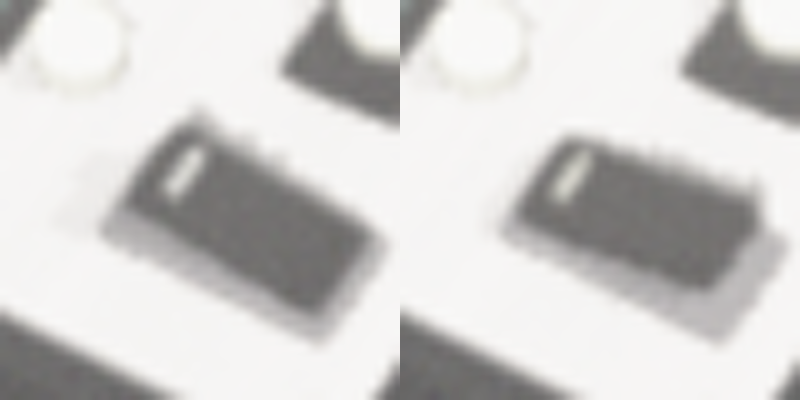

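The rocker has tipped: in the right crop its near end, at (705,288), has risen. I can't tell whether it went all the way, so I'll press again farther out to be sure.

Call:
{"api": "send_rows", "payload": {
  "targets": [
    [1, -0.008, -0.04, 0, 0, 0, 0],
    [1, -0.008, -0.04, 0, 0, 0, 0],
    [1, -0.008, -0.04, 0, 0, 0, 0],
    [1, 0, 0, 0.04, 0, 0, 0],
    [1, 0, 0, 0.034, 0, 0, 0],
    [1, 0, 0, 0.004, 0, 0, 0],
    [1, 0, 0, 0.002, 0, 0, 0],
    [1, 0, 0, 0.001, 0, 0, 0],
    [1, 0, 0, 0.001, 0, 0, 0],
    [1, 0, 0, 0, 0, 0, 0]
  ]
}}

```text
time_s: 9.2
eef_pos: [508.7, 173.8, 116.2]
ee_rot: [-0.0, 0.999, -0.038, 0.0]
force: [1.4, -0.4, -1.2]
grip_width: 0.002
grip_force: 0.0
```

Call:
{"api": "send_rows", "payload": {
  "targets": [
    [1, 0, 0, 0.001, 0, 0, 0],
    [1, 0, 0, 0, 0, 0, 0],
    [1, 0, 0, 0.001, 0, 0, 0],
    [1, 0, 0, 0, 0, 0, 0],
    [1, 0, 0, 0.001, 0, 0, 0],
    [1, 0, 0, 0, 0, 0, 0],
    [1, 0, 0, 0.001, 0, 0, 0],
    [1, 0, 0, 0, 0, 0, 0],
    [1, 0, 0, 0, 0, 0, 0],
    [1, 0, 0, 0, 0, 0, 0]
  ]
}}

```text
time_s: 10.45
eef_pos: [508.8, 173.9, 114.0]
ee_rot: [0.0, 0.999, -0.037, 0.001]
force: [-7.2, -1.7, 20.0]
grip_width: -0.004
grip_force: 9.0
```

Call:
{"api": "send_rows", "payload": {
  "targets": [
    [1, 0, 0, -0.006, 0, 0, 0],
    [1, 0, 0, -0.034, 0, 0, 0],
    [1, 0, 0, -0.045, 0, 0, 0],
    [1, 0.0165, 0.0352, 0, 0, 0, 0],
    [1, 0.0165, 0.0352, 0, 0, 0, 0],
    [1, 0.0165, 0.0352, 0, 0, 0, 0],
    [1, 0.0165, 0.0352, 0, 0, 0, 0],
    [1, 0.0165, 0.0352, 0, 0, 0, 0],
    [1, 0.0168, 0.035, 0, 0, 0, 0],
    [1, 0, 0, 0.015, 0, 0, 0]
  ]
}}

```text
time_s: 11.7
eef_pos: [592.6, -46.4, 181.8]
ee_rot: [0.0, 0.999, -0.039, 0.001]
force: [-0.9, 0.5, -0.9]
grip_width: -0.003
grip_force: 0.0
```

Call:
{"api": "send_rows", "payload": {
  "targets": [
    [1, 0, 0, 0.015, 0, 0, 0],
    [1, 0, 0, 0.008, 0, 0, 0],
    [1, 0, 0, 0.006, 0, 0, 0],
    [1, 0, 0, 0.006, 0, 0, 0],
    [1, 0, 0, 0.004, 0, 0, 0],
    [1, 0, 0, 0.004, 0, 0, 0],
    [1, 0, 0, 0.004, 0, 0, 0],
    [1, 0, 0, 0.004, 0, 0, 0],
    [1, 0, 0, 0.004, 0, 0, 0],
    [1, 0, 0, 0.004, 0, 0, 0]
  ]
}}

```text
time_s: 12.95
eef_pos: [591.7, -44.0, 122.5]
ee_rot: [-0.0, 0.999, -0.038, -0.0]
force: [0.6, 0.9, 0.2]
grip_width: -0.003
grip_force: 0.5
```

Call:
{"api": "send_rows", "payload": {
  "targets": [
    [1, 0, 0, 0.003, 0, 0, 0],
    [1, 0, 0, 0.003, 0, 0, 0],
    [1, 0, 0, 0.002, 0, 0, 0],
    [1, 0, 0, 0.002, 0, 0, 0],
    [1, 0, 0, 0.001, 0, 0, 0],
    [1, 0, 0, 0.001, 0, 0, 0],
    [1, 0, 0, 0.001, 0, 0, 0],
    [1, 0, 0, 0.001, 0, 0, 0],
    [1, 0, 0, 0, 0, 0, 0],
    [1, 0, 0, 0, 0, 0, 0]
  ]
}}

```text
time_s: 14.2
eef_pos: [591.9, -44.1, 110.0]
ee_rot: [0.0, 0.999, -0.038, 0.0]
force: [-4.5, 1.4, 8.7]
grip_width: 0.003
grip_force: 4.9
```

Call:
{"api": "send_rows", "payload": {
  "targets": [
    [1, 0, 0, 0.002, 0, 0, 0],
    [1, 0, 0, 0, 0, 0, 0],
    [1, 0, 0, 0, 0, 0, 0],
    [1, 0, 0, -0.006, 0, 0, 0],
    [1, 0, 0, -0.034, 0, 0, 0],
    [1, 0, 0, -0.04, 0, 0, 0],
    [1, -0.042, -0.024, 0, 0, 0, 0],
    [1, -0.042, -0.024, 0, 0, 0, 0],
    [1, -0.043, -0.025, 0, 0, 0, 0],
    [1, 0, 0, 0, 0, 0, 0]
  ]
}}

```text
time_s: 15.45
eef_pos: [468.8, 39.8, 187.0]
ee_rot: [-0.0, 0.999, -0.037, -0.0]
force: [0.6, -0.5, 0.5]
grip_width: -0.005
grip_force: 0.0
```

```bash
python3 - <<'E'
from h import *
a=ctrl.capture("top");b=ctrl.capture("side")
f=lambda c,y,x:cv2.resize(c[y:y+100,x:x+100],(400,400),interpolation=2)
h=cv2.hconcat([f(a["img"],150,300),f(b["img"],150,270)])
cv2.imwrite("pics/c1.png",cv2.cvtColor((255*(h/255.)**.5).astype('uint8'),4)); print(ctrl.sense()["eef_pos"])
E
```

```text
[471.01936321  38.21117747 187.12506571]
```

View pics/c1.png

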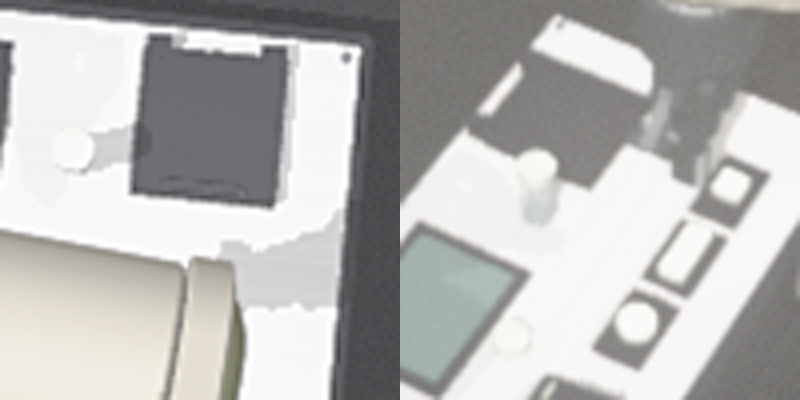

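The cover lies flat and shut in both views, and the vial is still standing. The TCP is above the bar key at (471,38), so I press it next.

Call:
{"api": "send_rows", "payload": {
  "targets": [
    [1, 0, 0, 0.04, 0, 0, 0],
    [1, 0, 0, 0.025, 0, 0, 0],
    [1, 0, 0, 0.004, 0, 0, 0],
    [1, 0, 0, 0.003, 0, 0, 0],
    [1, 0, 0, 0.003, 0, 0, 0],
    [1, 0, 0, 0.002, 0, 0, 0],
    [1, 0, 0, 0.002, 0, 0, 0],
    [1, 0, 0, 0.001, 0, 0, 0],
    [1, 0, 0, 0.001, 0, 0, 0],
    [1, 0, 0, 0, 0, 0, 0]
  ]
}}

```text
time_s: 16.8
eef_pos: [471.5, 38.0, 107.8]
ee_rot: [0.0, 0.999, -0.037, 0.002]
force: [-3.3, -1.6, 20.6]
grip_width: 0.003
grip_force: 10.4
```

Call:
{"api": "send_rows", "payload": {
  "targets": [
    [1, 0, 0, 0, 0, 0, 0],
    [1, 0, 0, 0, 0, 0, 0],
    [1, 0, 0, -0.004, 0, 0, 0],
    [1, 0, 0, -0.006, 0, 0, 0],
    [1, 0, 0, -0.03, 0, 0, 0],
    [1, 0, 0, -0.05, 0, 0, 0],
    [1, -0.04, 0.02, -0.03, 0, 0, 0],
    [1, -0.04, 0.04, 0, 0, 0, 0],
    [1, 0, 0.05, 0, 0, 0, 0],
    [1, 0, 0.05, 0, 0, 0, 0]
  ]
}}

```text
time_s: 18.05
eef_pos: [377.9, -116.1, 225.8]
ee_rot: [-0.0, 0.999, -0.037, -0.0]
force: [1.4, 0.3, 0.2]
grip_width: 0.0
grip_force: 0.0
```

Call:
{"api": "send_rows", "payload": {
  "targets": [
    [1, 0, 0.05, 0, 0, 0, 0],
    [1, 0, 0.05, 0, 0, 0, 0],
    [1, 0, 0.04, 0, 0, 0, 0],
    [1, 0, 0, 0, 0, 0, 0],
    [1, 0, 0, 0, 0, 0, 0],
    [1, 0, 0, 0, 0, 0, 0],
    [1, 0, 0, 0, 0, 0, 0],
    [1, 0, 0, 0, 0, 0, 0],
    [1, 0, 0, 0, 0, 0, 0],
    [1, 0, 0, 0, 0, 0, 0]
  ]
}}

```text
time_s: 19.3
eef_pos: [368.3, -254.8, 225.8]
ee_rot: [-0.0, 0.999, -0.038, 0.0]
force: [1.1, -0.1, 0.5]
grip_width: -0.003
grip_force: 0.0
```

```bash
python3 - <<'E'
from h import *
a=ctrl.capture("top");b=ctrl.capture("side")
h=cv2.hconcat([cv2.resize(a["img"][145:265,230:350],(400,400),interpolation=2),cv2.resize(b["img"][150:270,260:380],(400,400),interpolation=2)])
cv2.imwrite("pics/f.png",cv2.cvtColor((255*(h/255.)**.6).astype('uint8'),4)); s=ctrl.sense();print(s["eef_pos"],s["force"],s["time_s"])
E
```

```text
[ 368.29251064 -254.86557663  225.78969309] [-0.39798289 -0.23248726  1.02129485] 19.4
```

View pics/f.png

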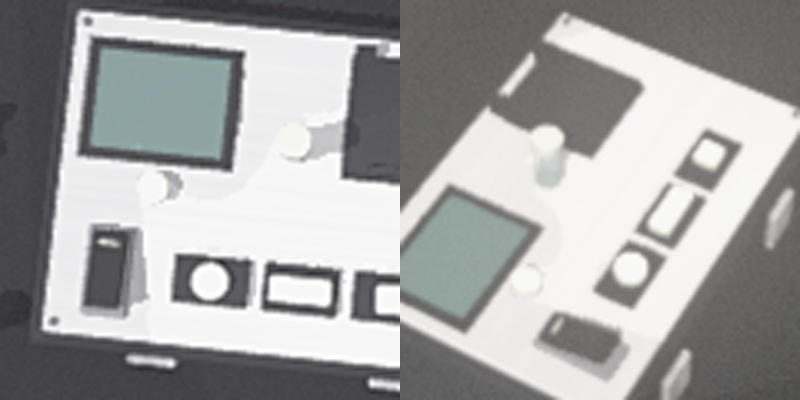

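The rocker is on, the cover is shut, and the keys are up. The vial and cap stand where they were, and the arm is clear.

```bash
python3 -c "from rig import ctrl;print(ctrl.finish_job())"
```

```text
the job is handed in; nothing more can be done
None
```

The job is handed in at about 19.4 s: I pressed the rocker on, shut the cover, then pressed the bar key fully down and let it come up; the last pictures show the vial and cap unmoved and the arm clear.

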